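Seat the pendant sheet on the two pins of the layering jig

TASK

A laser-cut plywood pendant sheet is lying askew on top of the layering jig's two locating pins, short of its place. With the fingertips only, nudge it sideways by its edges until both of its holes drop over the pins and it lies flat and fully down on the jig's bed, then take the hand away. Do not pick the sheet up or knock it off the jig, and leave everything else on the table where it is.

Things in the scene. Friction and masses are not known exactly. Their poses are not given: they have to be found in the camera images.
- sheet: Pale plywood sheet, 140 (x) by 200 (y) by 6 mm, 90 to 180 g, six engraved medallions on top. Origin: centre of its underside, z up, x roughly away from the robot. Two through holes, 13 mm wide. It starts on the tops of both pins and the bed's near edge, tilted 0.12 rad, near edge low; it slides at under 2 N. Home, its origin is 30 mm above the jig's, axes parallel, play 1.5 mm all round the pins.
- jig: Wooden layering jig, immovable. Origin on the table under its centre; x away from the robot (within 0.3 rad), y left, z up. Dark baseboard 230 (x) by 300 (y) by 6 mm; centred on it a raised bed 120 (x) by 174 (y), top 30 mm above the table. The home sheet overhangs the bed 10 mm near and far, 13 mm left and right: a fingertip 10 to 20 mm above the table beside the bed meets the sheet's edge.
- pin_left (a point): Foot of the left steel locating pin, on the top face of the bed (30 mm above the table), at x = +25, y = +75 mm of the jig. The pin is 10 mm in diameter for 6 mm above the bed, then tapers over 4 mm to a 5 mm flat tip.
- pin_right (a point): Foot of the right locating pin, the same, at x = +25, y = -75 mm of the jig.
- hole_left (a point): Centre of the sheet's left hole, at the underside, at x = +25, y = +75 mm of the sheet. Home, it coincides with pin_left. At the start the sheet is 20 to 31 mm short of home (towards the jig's -x), up to 18 mm off to either side and up to 0.1 rad out of square; its far side drops about 10 mm when the holes find the pins.
- hole_right (a point): Centre of the sheet's right hole, at the underside, at x = +25, y = -75 mm of the sheet. Home, it coincides with pin_right.
- spool: Bystander: upright cord spool, 40 mm diameter, 42 mm high, beyond the jig. Origin: centre of its underside.
- pendant_a: Bystander: loose round wooden pendant, 44 mm diameter, 9 mm thick, with a small brass lug, at the far left of the jig. Origin: centre of its underside.
- pendant_b: Bystander: loose round wooden pendant, the same, at the near right of the jig. Origin: centre of its underside.
- jar: Bystander: small amber jar, 38 mm diameter, 52 mm high, at the far right of the jig. Origin: centre of its underside.
- screwdriver: Bystander: screwdriver lying to the right of the jig, 170 mm long, lengthways roughly along the jig's x. Origin: underside of its middle.
- brush: Bystander: brush lying to the left of the jig, 170 mm long, lengthways roughly along the jig's x. Origin: underside of its middle.
- can: Bystander: upright drinks can, 66 mm diameter, 115 mm high, standing to the near left. Origin: centre of its underside.

How it is judged:
By the outcome, as a careful person would: the job done as asked, in the order asked, and still so for the second after the job is handed in, with the robot touching nothing.
It also fails if it takes over 64 s, if anything falls off the work surface, if the arm or the gripper's body presses on something with over 40 N, if the wrist force passes 120 N, or if a joint passes its speed limit or range.

ROBOT

A 7-joint arm with a two-finger parallel gripper is mounted at the origin on the work surface. World frame = base frame: x ahead of the robot, y to its left, z up, the work surface at z = 0. Lengths are in m, angles in rad, forces in N, time in s.
With the tool pointing down it reaches from about 0.375 to 0.925 m from the base axis. Payload 3.1 kg.
Tool frame: the origin (TCP) lies at the very end of the fingers, on their centre line; the grasp point (between the pads) lies 19 mm behind it (manip.pinch_z is the distance from the TCP to the grasp point, in m); z points along the fingers, y is the direction in which the jaws open and shut (so a half turn about z gives the same grasp; the last joint's range is limited). The gripper opens to 85 mm and grips with 20 to 120 N. Pads are 22 mm wide; open, the fingers measure 114 mm over their backs; the gripper's body (76 mm by 85 mm) begins 54 mm behind the grasp point. The pads swing forward as they close: fully open they stand 13 mm farther back than shut.
Start: joints at [1.182, 0.383, 0.044, 1.598, -0.018, 1.161, -0.05], TCP at [0.186, -0.623, 0.231] pointing down, gripper open.
Joint ranges: [-2.61, 2.61], [-0.41, 2.15], [-1.48, 1.57], [0, 2.5], [-1.57, 4.71], [0.05, 1.97], [-2.85, 2.85]. Speed limits (rad/s): [2.79, 2.79, 3.14, 3.14, 3.14, 3.14, 3.14].

INTERFACE

Orientations are given as a unit quaternion [x, y, z, w].
In Python, from station import manip gives the robot as it stands. The module is installed in compiled form; this text tells all that it offers. Calls block until the motion is done:
- manip.movep(position, orientation): joint-space move of the TCP to a pose.
- manip.move_straight(position, rotation=None, rate=0.15, f_stop=None): straight line of the TCP; rotation=None keeps the orientation; rate is the mean speed in m/s. With f_stop (N) it stops when the force on the tool has changed by that much, and returns True; else False.
- manip.goto_joints(angles): joint-space move.
- manip.release() and manip.grab(f_grip=None): open the fingers fully, or close them until they stop; f_grip is the grip in N (None keeps the last).
- manip.dwell(seconds).
- manip.solve_ik(position, orientation): joint angles nearest the present ones, or None.
- manip.read_state(): the state.
- manip.camera(name): name is "scene" or "top" or "wrist"; returns a dict with "img" (400x640x3 uint8, red, green, blue), "range_z" (400x640 float32, m along the optical axis (not along the pixel's ray), 0 where there is no reading), "vfov" (degrees; the focal length in pixels is half the picture's height over the tangent of half this angle, whatever the lens; pixels are square), "cx", "cy" (the principal point, pixels), "D" ([k1, k2, p1, p2, k3] as OpenCV has them; the pictures are not rectified), "rvec" (rotation vector, rad) and "tvec" (3), from world to camera coordinates, as OpenCV has them; the wrist camera has in their place "hand_eye" (4x4, takes a point from camera to tool coordinates, whose origin is the TCP and whose axes are the flange's). Camera axes: x right, y down, z forward; pixel columns grow to the right and rows downward; lengths in m; the calibration is good to about 2 mm. A picture is of the moment at which its call begins: read the wrist's pose just before it.
A pose or a line that the arm cannot do raises manip.MotionError and nothing moves.
- manip.finish_job(): hands the job in, once; it reports no verdict.
The state is a dict: "t": time; "qpos": joint angles; "joint_velocities": joint speeds; "tau": joint torques, N m; "ee_pos": TCP position; "eef_rot": TCP orientation; "wrist_force": force on the tool from outside, world axes, zero at the start; "ft_torque": the same for the moment, N m; "grip_width": finger opening in m.
Only numpy, scipy, OpenCV 4.12 (cv2) and the standard library are available. Lean on these libraries where they do the work, as an engineer would, in place of code of your own. Each camera call takes 0.05 s, during which the arm holds its last target.

## Working session

There is one attempt and no reset: what is moved stays moved. The work goes in short steps, each a Python script; the robot and the scene stay as the last script left them, time stands still between calls to the robot, and variables do not carry over. Pictures are saved under pics/ and viewed, and the job is handed in when it is done.

```bash
mkdir -p pics; python3 - <<'E'
from station import manip
import cv2,pickle
s=manip.read_state();print(s)
for n in ("scene","top","wrist"):
    c=manip.camera(n);pickle.dump(c,open(n+'.pkl','wb'))
    cv2.imwrite(f'pics/{n}0.png',c['img'][:,:,::-1])
    print(n,{k:v for k,v in c.items() if k not in('img','range_z')})
E
```

```text
{'t': 0.0, 'qpos': array([ 1.18220897,  0.38383644,  0.04383061,  1.59956969, -0.01789571,
        1.161221  , -0.04989906]), 'joint_velocities': array([ 1.22297487e-03, -2.97230506e-04, -5.33704062e-04,  3.44416442e-05,
        1.26409382e-03, -1.88733016e-03, -1.99278051e-04]), 'tau': array([ 2.45045021e-04, -4.33460462e+01,  1.02447264e+00, -2.49511582e+01,
        1.06922246e-02,  1.14485255e-02, -1.36750037e-05]), 'ee_pos': array([ 0.18608294, -0.62180659,  0.22988819]), 'eef_rot': array([ 9.89441880e-01,  1.44924188e-01, -2.62619296e-04, -1.29468537e-03]), 'wrist_force': array([-0.33336086, -0.22301637, -0.30132012]), 'ft_torque': array([-0.00600702,  0.00947638,  0.02930279]), 'grip_width': 0.08545873052557036}
scene {'vfov': 49.434311653624356, 'cx': 319.8502014180373, 'cy': 194.36059390852077, 'D': array([-0.00453747,  0.        ,  0.        ,  0.        ,  0.        ]), 'rvec': array([ 1.534734  ,  2.16763703, -0.74107013]), 'tvec': array([ 0.10587768, -0.3914475 ,  1.39315529])}
top {'vfov': 45.29559213725998, 'cx': 322.80608043297116, 'cy': 200.83345020887757, 'D': array([-0.11745298,  0.        ,  0.        ,  0.        ,  0.        ]), 'rvec': array([ 2.18298498, -2.21224927,  0.1174847 ]), 'tvec': array([0.05578394, 0.53991428, 1.13176285])}
wrist {'vfov': 64.55349908913412, 'cx': 315.1717383966191, 'cy': 202.23287451275675, 'D': array([-0.05494309,  0.        ,  0.        ,  0.        ,  0.        ]), 'hand_eye': array([[ 6.38584725e-04, -9.60488158e-01, -2.78320123e-01,
         7.13424754e-02],
       [ 9.99999651e-01,  4.63604907e-04,  6.94514923e-04,
        -3.52553335e-04],
       [-5.38042784e-04, -2.78320470e-01,  9.60488119e-01,
        -1.42865095e-01],
       [ 0.00000000e+00,  0.00000000e+00,  0.00000000e+00,
         1.00000000e+00]])}
```

View pics/scene0.png

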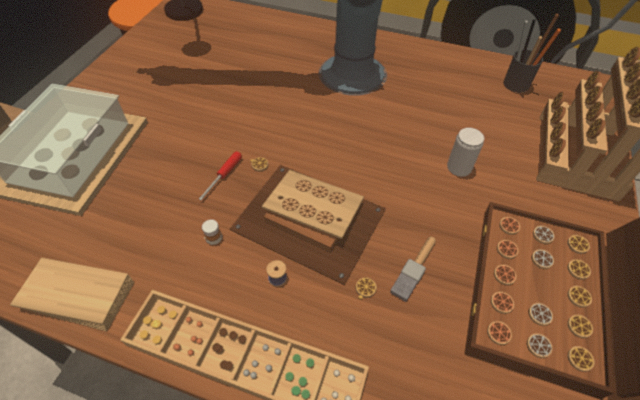

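View pics/top0.png

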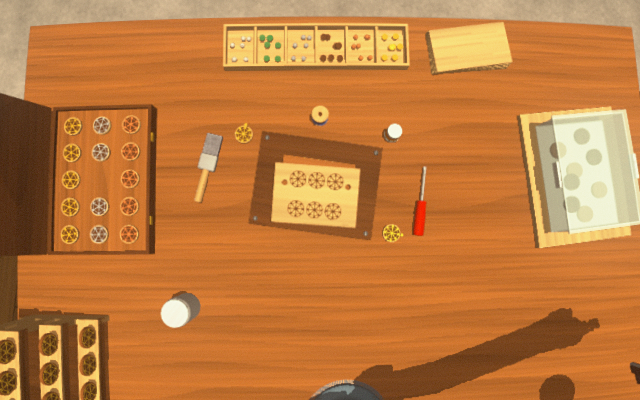

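```bash
cat > h.py <<'E'
import numpy as np,cv2,pickle
from scipy.spatial.transform import Rotation as R
def K(c):
    f=200/np.tan(np.radians(c['vfov'])/2); return np.array([[f,0,c['cx']],[0,f,c['cy']],[0,0,1.]])
def cam_pose(c,st=None):
    # returns Rwc, origin (world)
    if 'rvec' in c:
        Rm=cv2.Rodrigues(c['rvec'])[0]; return Rm.T,-Rm.T@c['tvec']
    T=np.eye(4);T[:3,:3]=R.from_quat(st['eef_rot']).as_matrix();T[:3,3]=st['ee_pos'];M=T@c['hand_eye']
    return M[:3,:3],M[:3,3]
def rays(c,px,st=None):
    Rw,o=cam_pose(c,st)
    u=cv2.undistortPoints(np.array(px,float).reshape(-1,1,2),K(c),c['D']).reshape(-1,2)
    d=np.c_[u,np.ones(len(u))]@Rw.T
    return o,d
def onplane(c,px,z,st=None,n=None,p0=None):
    o,d=rays(c,px,st)
    if n is None: n=np.array([0,0,1.]);p0=np.array([0,0,z])
    t=((p0-o)@n)/(d@n); return o+d*t[:,None]
def proj(c,P,st=None):
    Rw,o=cam_pose(c,st); Rm=Rw.T;t=-Rm@o
    return cv2.projectPoints(np.array(P,float).reshape(-1,1,3),cv2.Rodrigues(Rm)[0],t,K(c),c['D'])[0].reshape(-1,2)
E
python3 - <<'E'
from h import *
c=pickle.load(open('top.pkl','rb'))
print(onplane(c,[(262,131),(382,150),(369,240),(249,222)],.006).round(4))
print(onplane(c,[(320,115),(394,131),(391,233),(244,133),(208,150),(419,200),(180,312)],.0).round(4))
E
```

```text
[[ 0.7157  0.1952  0.006 ]
 [ 0.6656 -0.0998  0.006 ]
 [ 0.4449 -0.0626  0.006 ]
 [ 0.4925  0.2275  0.006 ]]
[[ 0.7561  0.0518  0.    ]
 [ 0.7147 -0.1323  0.    ]
 [ 0.4611 -0.1179  0.    ]
 [ 0.7125  0.2403  0.    ]
 [ 0.6712  0.3293  0.    ]
 [ 0.5413 -0.1898  0.    ]
 [ 0.2765  0.3976  0.    ]]
```

```bash
python3 - <<'E'
from h import *
c=pickle.load(open('top.pkl','rb'))
im=c['img'][110:260,180:450,::-1]
cv2.imwrite('pics/topc.png',cv2.resize(im,None,fx=2.9,fy=2.9,interpolation=cv2.INTER_CUBIC))
E
```

```text
(no output)
```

View pics/topc.png

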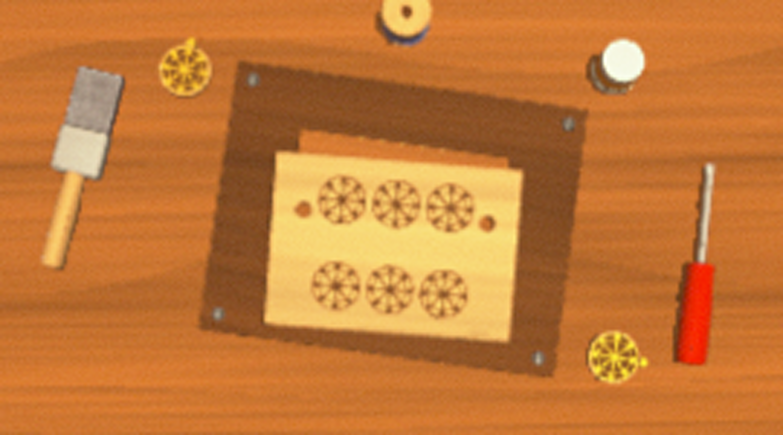

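```bash
cat >> h.py <<'E'
def q(psi): return [np.cos(psi/2),np.sin(psi/2),0,0]
E
python3 - <<'E'
from h import *
from station import manip
manip.movep([.49,.08,.30],q(-.167)); manip.dwell(.3)
s=manip.read_state();c=manip.camera('wrist');pickle.dump((c,s),open('w1.pkl','wb'))
cv2.imwrite('pics/w1.png',c['img'][:,:,::-1]);print(s['t'],s['ee_pos'],s['wrist_force'],s['qpos'])
E
```

```text
3.1583 [0.49007652 0.07968667 0.29994002] [-0.37526763  0.39570971 -0.23076312] [ 0.5646688   0.09232176 -0.84198833  1.84156392  0.07268703  1.23936407
 -2.03731377]
```

View pics/w1.png

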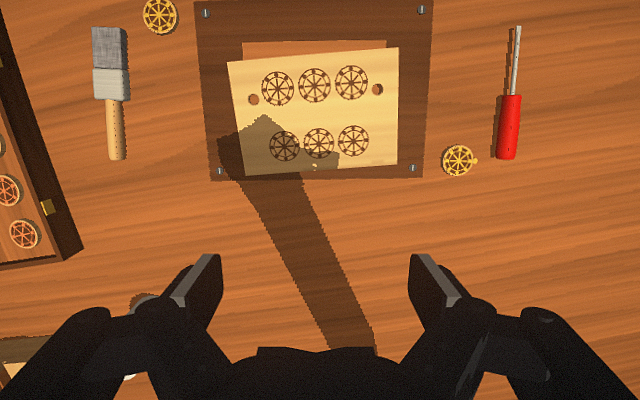

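```bash
python3 - <<'E'
from h import *
c,s=pickle.load(open('w1.pkl','rb'))
im=c['img'][0:190,180:446,::-1]
cv2.imwrite('pics/w1c.png',cv2.resize(im,None,fx=3,fy=3,interpolation=cv2.INTER_CUBIC))
E
```

```text
(no output)
```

View pics/w1c.png

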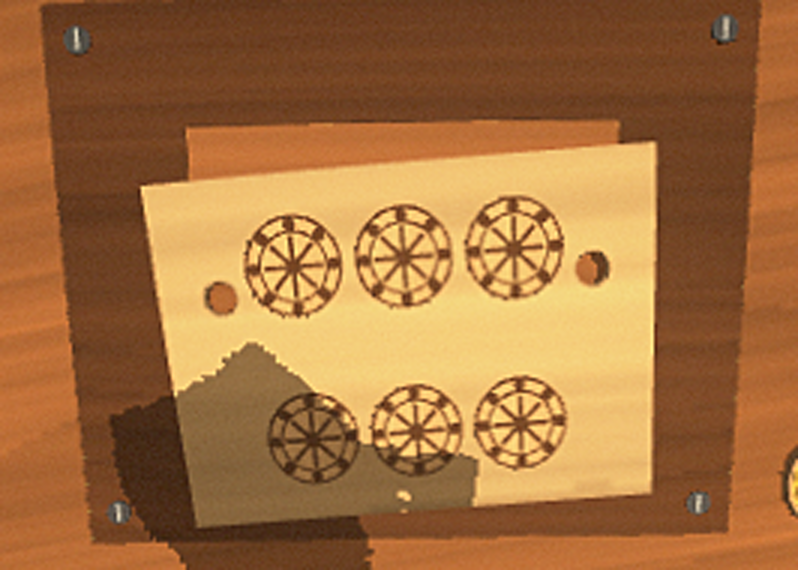

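```bash
cat >> h.py <<'E'
def analyse(c,s,bed,sheet,holes,board=None,jig=None):
    o=np.array
    if jig is None:
        b=onplane(c,bed,.03,s)  # far-left, far-right
        y=(b[0]-b[1]);print('bed width',np.linalg.norm(y));psi=np.arctan2(-y[0],y[1])
        X=np.array([np.cos(psi),np.sin(psi)]);ctr=(b[0,:2]+b[1,:2])/2-.06*X
        jig=(ctr,psi)
    ctr,psi=jig
    X=np.array([np.cos(psi),np.sin(psi)]);Y=np.array([-X[1],X[0]])
    toj=lambda P:np.c_[(P[:,:2]-ctr)@X,(P[:,:2]-ctr)@Y,P[:,2]]
    if board is not None: print('board in jig',toj(onplane(c,board,.006,s)).round(4))
    for tilt in (.12,0):
        n=np.r_[-np.sin(tilt)*X,np.cos(tilt)]
        p0=np.r_[ctr-.06*X,.03]+.006*n
        S=toj(onplane(c,sheet,0,s,n,p0));H=toj(onplane(c,holes,0,s,n,p0)) if holes is not None else None
        print('tilt',tilt,'\nsheet',S.round(4),'\nsides',[np.linalg.norm(S[i]-S[(i+1)%len(S)]).round(4) for i in range(len(S))])
        if H is not None: print('holes',H.round(4),np.linalg.norm(H[0]-H[1]),'yaw',np.arctan2(-(H[0]-H[1])[0],(H[0]-H[1])[1]), 'mid',H.mean(0))
    return jig
E
python3 - <<'E'
from h import *
c,s=pickle.load(open('w1.pkl','rb'))
f=lambda L:[(180+x/3,y/3) for x,y in L]
j=analyse(c,s,f([(187,127),(619,121)]),f([(142,186),(656,143),(652,491),(197,527)]),f([(221,299),(593,268)]),f([(43,4),(92,543),(727,532)]))
print(j)
print(onplane(c,[(160,15),(459,160),(508,155)],.009,s))
E
```

```text
bed width 0.17304175204326247
board in jig [[ 0.1145  0.1489  0.006 ]
 [-0.115   0.1493  0.006 ]
 [-0.1136 -0.1503  0.006 ]]
tilt 0.12 
sheet [[ 0.0356  0.1018  0.0476]
 [ 0.0483 -0.0971  0.0491]
 [-0.0894 -0.1067  0.0325]
 [-0.1031  0.0932  0.0308]] 
sides [np.float64(0.1993), np.float64(0.1391), np.float64(0.2004), np.float64(0.14)]
holes [[-0.0073  0.0744  0.0424]
 [ 0.0027 -0.0753  0.0436]] 0.15002093283480547 yaw 0.06655543690671384 mid [-0.00228521 -0.00045815  0.04300267]
tilt 0 
sheet [[ 0.0373  0.1048  0.036 ]
 [ 0.0507 -0.1003  0.036 ]
 [-0.0888 -0.1058  0.036 ]
 [-0.1021  0.0921  0.036 ]] 
sides [np.float64(0.2056), np.float64(0.1396), np.float64(0.1983), np.float64(0.14)]
holes [[-0.007   0.0756  0.036 ]
 [ 0.0032 -0.0767  0.036 ]] 0.15265022687290383 yaw 0.06694360951631925 mid [-0.00193697 -0.00058512  0.036     ]
(array([0.58174673, 0.06487927]), np.float64(-0.15404413495034075))
[[ 0.70993698  0.24040493  0.009     ]
 [ 0.46339689 -0.11828287  0.009     ]
 [ 0.45932127 -0.18815727  0.009     ]]
```

```bash
python3 - <<'E'
from h import *
c,s=pickle.load(open('w1.pkl','rb'))
H=c['hand_eye']
for px in [(219,254),(213,254),(202,254),(410,254),(437,254),(470,296)]:
    u=cv2.undistortPoints(np.array([[px]],float),K(c),c['D']).ravel();d=H[:3,:3]@np.r_[u,1];o=H[:3,3]
    z=c['range_z'][int(px[1])+3,px[0]]
    print(px,'range pt',(o+d*z).round(4),'at x=.011',(o+d*((.011-o[0])/d[0])).round(4),'x=-.011',(o+d*((-.011-o[0])/d[0])).round(4))
im=c['img'][230:400,120:520,::-1]
cv2.imwrite('pics/f.png',cv2.resize(im,None,fx=2,fy=2,interpolation=cv2.INTER_CUBIC))
E
```

```text
(219, 254) range pt [ 0.0096 -0.0436 -0.0139] at x=.011 [ 0.011  -0.0427 -0.0168] x=-.011 [-0.011  -0.058   0.0293]
(213, 254) range pt [ 0.0129 -0.0439 -0.0209] at x=.011 [ 0.011  -0.0453 -0.0169] x=-.011 [-0.011  -0.0616  0.0293]
(202, 254) range pt [ 0.0127 -0.0488 -0.0205] at x=.011 [ 0.011  -0.0502 -0.0169] x=-.011 [-0.011  -0.0683  0.0292]
(410, 254) range pt [ 0.0091  0.0424 -0.0127] at x=.011 [ 0.011   0.041  -0.0168] x=-.011 [-0.011   0.0563  0.0294]
(437, 254) range pt [-0.1413  0.1889  0.3022] at x=.011 [ 0.011   0.053  -0.0169] x=-.011 [-0.011   0.0726  0.0292]
(470, 296) range pt [ 0.0151  0.0486 -0.0563] at x=.011 [ 0.011   0.0522 -0.0501] x=-.011 [-0.011   0.0716 -0.0161]
```

View pics/f.png

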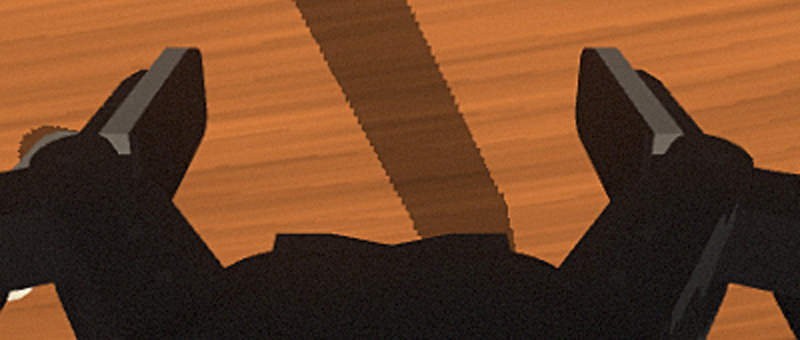

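```bash
cat >> h.py <<'E'
CTR=np.array([.5817,.0649]);PSI=-.153
def W(x,y,z):
    X=np.array([np.cos(PSI),np.sin(PSI)]);Y=np.array([-X[1],X[0]])
    return list(CTR+x*X+y*Y)+[z]
def look(manip,name,x=-.093,y=0.,z=.28):
    manip.movep(W(x,y,z),q(PSI));manip.dwell(.3)
    s=manip.read_state();c=manip.camera('wrist');pickle.dump((c,s),open(name+'.pkl','wb'))
    cv2.imwrite(f'pics/{name}.png',cv2.resize(c['img'][0:200,180:446,::-1],None,fx=3,fy=3,interpolation=cv2.INTER_CUBIC)[:600,:798])
    print(s['t'],s['ee_pos'],s['wrist_force'])
E
python3 - <<'E'
from h import *
from station import manip
def st(t):
    s=manip.read_state();X=np.array([np.cos(PSI),np.sin(PSI)]);d=s['ee_pos'][:2]-CTR
    print(t,s['t'],'jig',(d@X).round(4),(d@[-X[1],X[0]]).round(4),s['ee_pos'][2].round(4),s['wrist_force'].round(2))
manip.movep(W(-.150,0,.10),q(PSI))
print(manip.move_straight(W(-.150,0,.005),rate=.08,f_stop=6)); st('down')
print(manip.move_straight(W(-.120,0,.005),rate=.04,f_stop=6)); st('near')
print(manip.move_straight(W(-.089,0,.005),rate=.015,f_stop=6)); st('pushed')
manip.move_straight(W(-.105,0,.005),rate=.05)
manip.move_straight(W(-.105,0,.10),rate=.15)
look(manip,'w2')
E
```

```text
False
down 5.3833 jig -0.1495 0.0002 0.0055 [ 1.3  -0.56  0.07]
False
near 6.2833 jig -0.1204 -0.0 0.0048 [ 0.2   0.11 -0.09]
True
pushed 8.1833 jig -0.0911 -0.0004 0.0044 [ 0.61 -0.01 -0.68]
10.3917 [0.48884812 0.07885715 0.27836205] [-0.38163136 -0.10664004 -1.12721597]
```

View pics/w2.png

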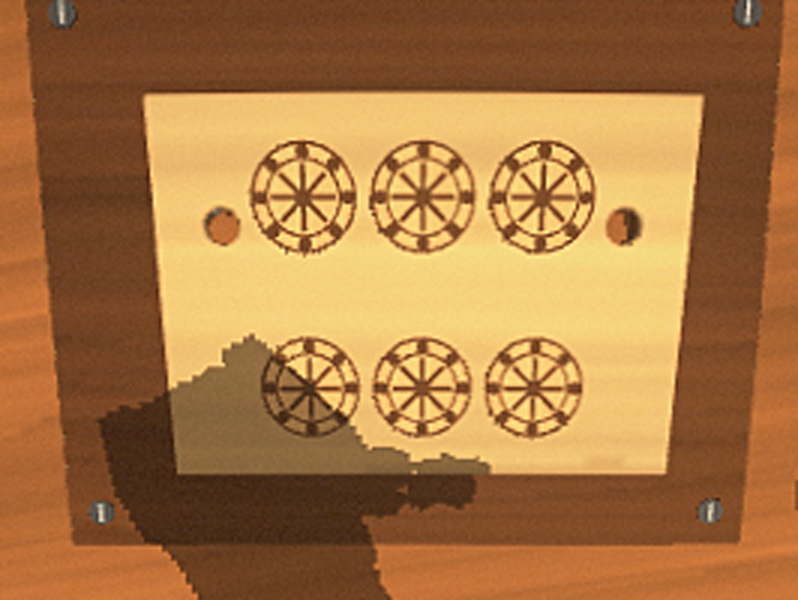

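The sheet is now square with the board; its corners are at crop (144,95), (704,95), (666,473), (178,473), and its holes at (221,226) and (624,227).

```bash
python3 - <<'E'
from h import *
c,s=pickle.load(open('w2.pkl','rb'))
f=lambda L:[(180+x/3,y/3) for x,y in L]
analyse(c,s,None,f([(144,95),(704,95),(666,473),(178,473)]),f([(221.5,226),(624,227)]),f([(74,543),(740,543)]),jig=(CTR,PSI))
E
```

```text
board in jig [[-0.1142  0.1489  0.006 ]
 [-0.114  -0.1505  0.006 ]]
tilt 0.12 
sheet [[ 0.0597  0.0936  0.0505]
 [ 0.0601 -0.1067  0.0505]
 [-0.0786 -0.1068  0.0338]
 [-0.0788  0.0932  0.0338]] 
sides [np.float64(0.2003), np.float64(0.1397), np.float64(0.2), np.float64(0.1394)]
holes [[ 0.0153  0.0686  0.0451]
 [ 0.0152 -0.0815  0.0451]] 0.15010016238422896 yaw -0.0006762671068567759 mid [ 0.01529823 -0.00641448  0.04512287]
tilt 0 
sheet [[ 0.0629  0.0972  0.036 ]
 [ 0.0633 -0.1109  0.036 ]
 [-0.0782 -0.1062  0.036 ]
 [-0.0784  0.0926  0.036 ]] 
sides [np.float64(0.2082), np.float64(0.1416), np.float64(0.1989), np.float64(0.1414)]
holes [[ 0.0163  0.0703  0.036 ]
 [ 0.0162 -0.0834  0.036 ]] 0.1537430026616879 yaw -0.0006844289096675441 mid [ 0.01621124 -0.00657663  0.036     ]
```

```bash
cat >> h.py <<'E'
def st(manip,t):
    s=manip.read_state();X=np.array([np.cos(PSI),np.sin(PSI)]);d=s['ee_pos'][:2]-CTR
    print(t,round(s['t'],2),'jig',(d@X).round(4),(d@[-X[1],X[0]]).round(4),s['ee_pos'][2].round(4),s['wrist_force'].round(2))
E
python3 - <<'E'
from h import *
from station import manip
for p in (PSI+np.pi/2,PSI-np.pi/2):
    a=manip.solve_ik(W(-.009,-.15,.1),q(p));b=manip.solve_ik(W(-.009,-.15,.005),q(p))
    print(p,a,b)
p=PSI+np.pi/2
if manip.solve_ik(W(-.009,-.15,.005),q(p)) is None: raise SystemExit
manip.movep(W(-.009,-.15,.12),q(p));st(manip,'above')
print(manip.move_straight(W(-.009,-.15,.005),rate=.08,f_stop=6)); st(manip,'down')
print(manip.move_straight(W(-.009,-.124,.005),rate=.04,f_stop=8)); st(manip,'near')
print(manip.move_straight(W(-.009,-.1125,.005),rate=.012,f_stop=9)); st(manip,'pushed')
manip.move_straight(W(-.009,-.13,.005),rate=.05)
manip.move_straight(W(-.009,-.13,.10),rate=.15)
look(manip,'w3')
E
```

```text
1.4177963267948965 [ 0.82892507  0.54660626 -0.92453363  1.89593317  0.52919851  0.96487965
 -0.49305856] [ 0.76170476  0.69848172 -0.84441325  1.9293409   0.70303634  0.83837292
 -0.61828387]
-1.7237963267948966 [-0.59859636  0.48219778  0.82104288  1.96146026 -0.4520642   0.88977856
 -2.83593359] [-0.46008566  0.61513247  0.65053433  1.98721544 -0.55699939  0.72226734
 -2.76144017]
above 11.85 jig -0.0087 -0.1494 0.1205 [ 0.18 -0.13  0.44]
False
down 13.44 jig -0.0085 -0.15 0.0056 [-0.11 -0.07  0.04]
False
near 14.24 jig -0.009 -0.1242 0.0049 [-0.15 -0.32 -0.06]
False
pushed 15.35 jig -0.0091 -0.1125 0.005 [-0.71 -0.48  0.08]
18.2833 [0.4897415  0.07865494 0.27952929] [ 0.24439319 -0.21540329 -0.11885659]
```

View pics/w3.png

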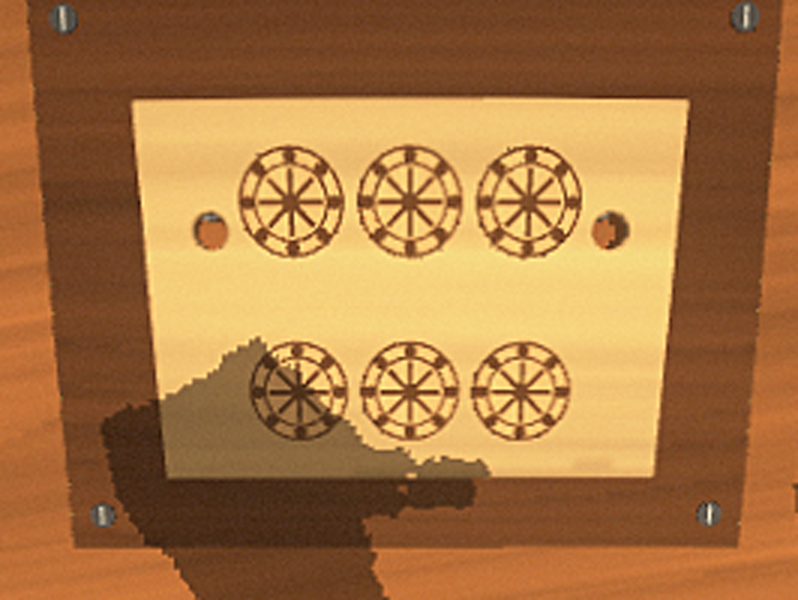

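The sheet is now centred sideways. Its corners are at crop (133,100), (689,100), (654,477), (168,478). The holes are at (211,231) and (610,231), with grey pin tips showing at their far rims.

```bash
python3 - <<'E'
from h import *
c,s=pickle.load(open('w3.pkl','rb'))
f=lambda L:[(180+x/3,y/3) for x,y in L]
analyse(c,s,None,f([(133,100),(689,100),(654,477),(168,478)]),f([(210.5,231),(610,231)]),f([(76,546),(739,546)]),jig=(CTR,PSI))
E
```

```text
board in jig [[-0.1142  0.1486  0.006 ]
 [-0.1142 -0.1505  0.006 ]]
tilt 0.12 
sheet [[ 0.0599  0.0979  0.0505]
 [ 0.06   -0.102   0.0505]
 [-0.079  -0.1023  0.0337]
 [-0.0795  0.0977  0.0337]] 
sides [np.float64(0.1999), np.float64(0.14), np.float64(0.2001), np.float64(0.1404)]
holes [[ 0.0152  0.073   0.0451]
 [ 0.0153 -0.0766  0.0451]] 0.14968173676479937 yaw 0.00028778166448228113 mid [ 0.01526546 -0.00180125  0.04511892]
tilt 0 
sheet [[ 0.0631  0.1017  0.036 ]
 [ 0.0632 -0.1059  0.036 ]
 [-0.0787 -0.1017  0.036 ]
 [-0.0791  0.0972  0.036 ]] 
sides [np.float64(0.2077), np.float64(0.1419), np.float64(0.1989), np.float64(0.1423)]
holes [[ 0.0161  0.0748  0.036 ]
 [ 0.0162 -0.0785  0.036 ]] 0.15330029892125532 yaw 0.0002911843833473278 mid [ 0.01615967 -0.00184908  0.036     ]
```

```bash
python3 - <<'E'
from h import *
from station import manip
manip.movep(W(-.125,0,.10),q(PSI))
print(manip.move_straight(W(-.125,0,.005),rate=.08,f_stop=8)); st(manip,'down')
print(manip.move_straight(W(-.096,0,.005),rate=.04,f_stop=8)); st(manip,'near')
print(manip.move_straight(W(-.0805,0,.005),rate=.012,f_stop=8)); st(manip,'pushed')
manip.move_straight(W(-.105,0,.005),rate=.05)
manip.move_straight(W(-.105,0,.10),rate=.15)
look(manip,'w4')
E
```

```text
False
down 20.43 jig -0.1244 0.0002 0.0055 [-0.87 -0.17  0.6 ]
False
near 21.3 jig -0.0964 -0.0 0.0048 [-0.57  0.48 -0.08]
False
pushed 22.74 jig -0.08 -0.0 0.0051 [-0.19 -0.55  0.05]
25.2167 [0.48882412 0.07889204 0.27836468] [ 1.20278893 -0.22520074  0.11241145]
```

View pics/w4.png

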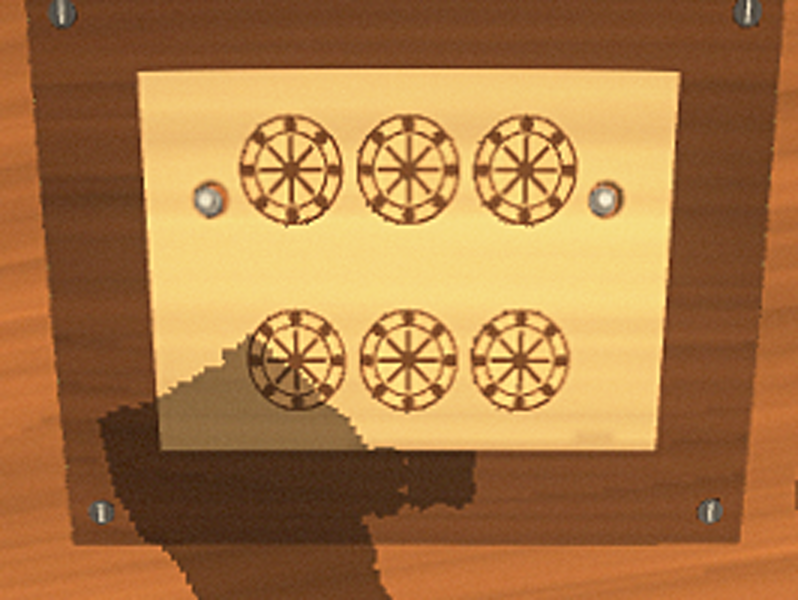

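Both steel pins now show in the holes, at (209,199) and (606,199). I'll check that the sheet is flat and fully down from its corners and the range data.

```bash
python3 - <<'E'
from h import *
f=lambda L:[(180+x/3,y/3) for x,y in L]
c,s=pickle.load(open('w4.pkl','rb'))
analyse(c,s,None,f([(138,72),(681,72),(655,449),(160,450)]),f([(211,199),(605,199)]),None,jig=(CTR,PSI))
X=np.array([np.cos(PSI),np.sin(PSI)])
for n in('w3','w4'):
    c,s=pickle.load(open(n+'.pkl','rb'));Rw,o=cam_pose(c,s)
    for x,y in [(160,110),(660,110),(220,260),(600,260),(180,440),(640,440),(400,100),(410,440)]:
        px=(180+x/3,y/3);z=c['range_z'][round(px[1])-1:round(px[1])+2,round(px[0])-1:round(px[0])+2];z=np.median(z)
        oo,d=rays(c,[px],s);P=oo+d[0]*z;print(n,(x,y),((P[:2]-CTR)@X).round(3),P.round(4))
E
```

```text
tilt 0.12 
sheet [[ 0.0671  0.0951  0.0514]
 [ 0.0673 -0.0977  0.0514]
 [-0.0687 -0.1013  0.035 ]
 [-0.0692  0.0997  0.0349]] 
sides [np.float64(0.1928), np.float64(0.137), np.float64(0.2009), np.float64(0.1374)]
holes [[ 0.0247  0.0719  0.0463]
 [ 0.0249 -0.0736  0.0463]] 0.14552385375774782 yaw 0.001101112601802887 mid [ 0.02477833 -0.00082507  0.04626598]
tilt 0 
sheet [[ 0.0708  0.099   0.036 ]
 [ 0.071  -0.1018  0.036 ]
 [-0.0685 -0.101   0.036 ]
 [-0.0691  0.0994  0.036 ]] 
sides [np.float64(0.2008), np.float64(0.1396), np.float64(0.2004), np.float64(0.1399)]
holes [[ 0.026   0.0739  0.036 ]
 [ 0.0262 -0.0756  0.036 ]] 0.14951057035021037 yaw 0.0011178092806772208 mid [ 0.02606937 -0.00085944  0.036     ]
w3 (160, 110) 0.057 [0.6511 0.1438 0.0498]
w3 (660, 110) 0.056 [ 0.6236 -0.0343  0.0504]
w3 (220, 260) 0.005 [0.5973 0.1336 0.0434]
w3 (600, 260) 0.005 [ 0.5754 -0.0087  0.0436]
w3 (180, 440) -0.064 [0.5326 0.1649 0.0354]
w3 (640, 440) -0.064 [ 0.5041 -0.0195  0.035 ]
w3 (400, 100) 0.059 [0.6407 0.0578 0.0492]
w3 (410, 440) -0.064 [0.5182 0.0728 0.0359]
w4 (160, 110) 0.058 [0.6525 0.1466 0.0362]
w4 (660, 110) 0.058 [ 0.6244 -0.0375  0.0361]
w4 (220, 260) 0.004 [0.5963 0.1349 0.0364]
w4 (600, 260) 0.004 [ 0.5742 -0.0096  0.0362]
w4 (180, 440) -0.065 [0.5312 0.1647 0.0364]
w4 (640, 440) -0.065 [ 0.5032 -0.0186  0.0365]
w4 (400, 100) 0.061 [0.6418 0.0578 0.0357]
w4 (410, 440) -0.065 [0.517  0.0731 0.037 ]
```

Every sampled point of the sheet's top is at 36 mm, so it is flat and fully down. I'll check the bystanders and then hand in.

```bash
python3 - <<'E'
from h import *
from station import manip
a=pickle.load(open('top.pkl','rb'))
manip.movep([.35,-.35,.30],q(-.167));manip.dwell(.3)
c=manip.camera('top');cv2.imwrite('pics/top2.png',c['img'][:,:,::-1])
for n,(u,v) in dict(spool=(320,115),jar=(394,131),pb=(391,233),pa=(244,133),brush=(208,150),sd=(419,200),can=(180,312)).items():
    T=cv2.cvtColor(a['img'][v-14:v+15,u-14:u+15],7);I=cv2.cvtColor(c['img'][v-20:v+21,u-20:u+21],7)
    m=cv2.minMaxLoc(cv2.matchTemplate(I,T,5));print(n,round(m[1],3),m[3][0]-6,m[3][1]-6)
s=manip.read_state();print(s['t'],s['wrist_force'])
E
```

```text
spool 0.997 0 0
jar 0.998 0 0
pb 0.993 0 0
pa 0.99 0 0
brush 0.997 0 0
sd 0.991 0 0
can 0.999 0 0
27.275 [ 0.14929952 -0.2588079  -0.15674176]
```

View pics/top2.png

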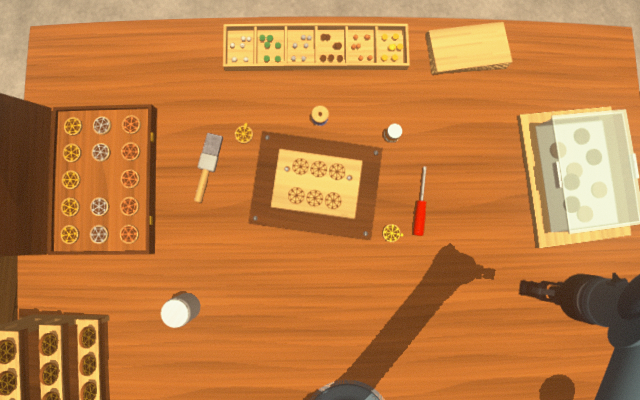

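The sheet sits on the jig with pins at about (287,169) and (350,178). The hand is clear, and none of the bystanders has moved.

```bash
python3 -c "
from station import manip
manip.finish_job()"
```

```text
the job is handed in; nothing more can be done
```

The sheet is home on the jig: both holes are over the pins, and it lies flat and fully down on the bed. I handed the job in at about 27 s.

**What I did:** I pushed the near edge with the two open fingertips to square the sheet up. I then nudged the right edge about 5 mm to centre it, and pushed the near edge again until the holes dropped over the pins.

**Last checks:**
- **Height:** all sampled points on the sheet's top are at 36–37 mm, where 36 mm is expected.
- **Position:** the hole centres are within about 1 mm of the pins, with yaw about 0.001 rad. Both pins are visible in the holes.
- **Bystanders:** all seven show no shift in the top view, to about one pixel (2.4 mm).
- **Hand:** it is well clear of the sheet, and the wrist force is close to zero.

**What didn't go as planned:** the first push stopped about 2 mm early because the 6 N force stop tripped. It also let the sheet drift about 6 mm sideways, which the right-edge nudge corrected. No final check failed.

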